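# Register a toy tin in the labelling fixture and lock it with the pin

### The job

Put the blue toy tin lid up on the aluminium fixture plate and push it home: its long side flush against the tall fence and one end flush against the low end stop, pressed gently, never rammed. Then let go of it and lock it there by standing the white-handled pin upright in the hole at the tin's other end, all the way down, tip first. Leave the yellow tin, the tape roll and the carton where they are.

Things in the scene. Friction and masses are not known exactly. Their poses are not given: they have to be found in the camera images.
- fixture: Fixed labelling fixture: aluminium plate 165 (x: -85 to 80) x 220 (y) x 30 mm lying on the bench; its top is the bed. Origin: on its underside, at mid-length (y), 80 mm from its +x edge. A flush green bar (fixture x 17 to 53 mm) in its slot carries a low dark end stop and the hole for the pin.
- stop_mid (a point): A mark on the bed at fixture x = 35, y = -85, z = 30 mm. The bar is clamped anywhere within 22 mm either way along y of its mid setting, in which the end stop's face (towards +y) is at this mark; its real place is not reported: feel for it. The stop is 28 mm high and spans fixture x -45 to 62 mm.
- hole_mid (a point): A mark at fixture x = 35, y = 86, z = 30 mm: where the pin hole is in the bar's mid setting. It moves with the stop, always 171 mm from the stop's face, so 11 mm beyond the tin's free end when the tin is home, in line with its middle. Hole: 17.5 mm across, 1 mm chamfer, 30 mm deep to the bench.
- fence: Dark steel fence on the bed along the plate's +x edge, 15 (x) x 220 (y) x 42 mm high, origin at the centre of its underside, axes as the fixture's. Its face towards -x (fixture x = 65 mm) is the stop for the tin's long side. Taller than the tin: a finger between them keeps the tin off.
- blue_tin: Loose closed tin box, blue with a white car on its lid: 160 (x) x 60 (y) x 36 mm (z), 0.2 to 0.4 kg. Origin: centre of its underside; z up through the lid. It starts flat on the bench. Home, its long side lies along the fixture's y, either way round.
- pin: Loose lock pin, 140 mm long: steel shaft 16 mm across and 80 mm long with a tapered tip (10 mm across, 5 mm long), then a white handle 24 mm across and 60 mm long. Origin: centre of the tip's end; z runs along the pin to the handle's end. It starts tip down in the rest, leaning 35 degrees towards the rest's -x side; draw it out along its axis. It may shift or tilt in the fingers.
- rest: Fixed sloping rest for the pin: grey foot 100 (x) x 60 (y) x 8 mm with a blue square tube, 18 mm inside, 28 mm outside, 50 mm long, leaning 35 degrees from vertical towards -x. Origin: centre of the foot's underside. The floor of the tube, where the tip rests, is at x = 25, z = 26 mm.
- yellow_tin: Bystander: the same tin in yellow with a green car, 160 x 60 x 36 mm, loose on the bench, origin at the centre of its underside.
- tape_roll: Bystander: tan roll of packing tape lying flat, 100 mm outside, 76 mm inside diameter, 48 mm high, loose, origin at the centre of its underside.
- carton: Bystander: small cardboard carton with a white band, 90 (x) x 120 (y) x 70 mm high, loose, origin at the centre of its underside.
Mind the look-alikes: they are no part of the job. Of the things like the blue_tin, leave any that is black; of the rest the larger one is meant.

How it is judged:
By the outcome, as a careful person would: the job done as asked, in the order asked, and still so for the second after the job is handed in, with the robot touching nothing.
It also fails if it takes over 70 s, if anything falls off the work surface, if the arm or the gripper's body presses on something with over 40 N, if the wrist force passes 120 N, or if a joint passes its speed limit or range.

### The arm

A 6-joint arm with a two-finger parallel gripper is mounted at the origin on the work surface. World frame = base frame: x ahead of the robot, y to its left, z up, the work surface at z = 0. Lengths are in m, angles in rad, forces in N, time in s.
With the tool pointing down it reaches from about 0.35 to 0.775 m from the base axis. Payload 5.5 kg.
Tool frame: the origin (TCP) lies midway between the tips of the shut fingers; the grasp point (between the pads) lies 19 mm behind it; z points along the fingers, y is the line along which they close (so a half turn about z gives the same grasp; the last joint's range is limited). The gripper opens to 85 mm and grips with 20 to 120 N. Pads are 22 mm wide; open, the fingers measure 114 mm over their backs; the gripper's body (76 mm by 85 mm) begins 54 mm behind the grasp point. The pads swing forward as they close: fully open they stand 13 mm farther back than shut.
Start: joints at [1.085, 0.313, 0.046, 1.304, 0, 1.431], TCP at [0.195, 0.541, 0.231] pointing down, gripper open.
Joint ranges: [-2.76, 2.76], [-0.86, 1.69], [-1.03, 1.26], [-2.2, 2.34], [-1.47, 1.5], [-3.14, 3.14]. Speed limits (rad/s): [2.57, 2.57, 3.14, 3.14, 3.14, 3.14].

### API

Orientations are given as a unit quaternion [w, x, y, z].
In Python, from workcell import get_state, read_camera, camera_info, hand_in, recognise gives the robot as it stands.
- The arm moves only by the tool arm_command, never from a script. Its argument "moves" is one flat list of numbers, 7 for each row, row after row: the opening, from -1 (shut) to 1 (fully open), then the shift along the tool's x, y, z in mm, then the turn, a rotation vector about the tool's x, y, z in rad. A call has 1 to 8 rows; each row shifts and turns the commanded pose from where the row before left it, along the tool's axes as they then stand; what a row does not reach is not made up. A row lasts 1/8 s, in which the tool goes at most 62.5 mm and 10.7 degrees, less where a joint would pass 70% of its speed; a pose out of reach is approached as far as the arm can. A call with a gripper value outside its range is refused whole. The fingers move at their own pace and stop on an object; "newtons" is the grip in N (left out, the last holds). Time passes only in rows, so rows that do not move let the fingers close. It gives the time, the measured TCP pose, the force, the opening and the grip force at its end, in the units of the state.
- get_state(): the state, without advancing time (a new reading comes with each control period).
- read_camera(name): name is "scene" or "top" or "wrist"; returns (picture, depth): 420x560x3 uint8, blue, green, red; 420x560 float32, m along the optical axis (not along the pixel's ray), 0 where there is no reading.
- camera_info(name): a dict with "fovy" (degrees; the focal length in pixels is half the picture's height over the tangent of half this angle, whatever the lens; pixels are square), "cx", "cy" (the principal point, pixels), "k1" (the pictures are not rectified: a ray, as slopes to the right and down, at radius r is drawn at 1 + k1 r^2 times it, then the intrinsics apply), "eye" and "orientation" of the camera in the world; the wrist camera has in their place "tool_from_camera" (4x4, takes a point from camera to tool coordinates, whose origin is the TCP and whose axes are the flange's). Camera axes: x right, y down, z forward; pixel columns grow to the right and rows downward; lengths in m; the calibration is good to about 2 mm. A picture is of the moment at which its call begins: read the wrist's pose just before it. camera_info takes no time and is no camera call.
- hand_in(): hands the job in; it is judged then, once.
Trained networks look in the newest picture that a camera, given by its name, has taken for a name from the list of things; names that differ only in an ending like _2 or _b are one class to them, and where a whole thing is asked for, a point or a joint stands for the part that bears it (a point fixed in the world has none). Each returns a list of dicts, best first, with "confidence" (0 to 1); they miss things now and then, are a little off and sometimes report something else, mostly with a low value. They report only what shows in the picture. A call takes as long as a camera call. They do not tell look-alikes from the thing itself.
- recognise(camera, label): "point" ([column, row] in pixels, amid what is visible of it).
The state is a dict: "clock": time; "joint_pos": joint angles; "qvel": joint speeds; "tau": joint torques, N m; "tcp_pos": TCP position; "orientation": TCP orientation; "wrist_force": force on the tool from outside, world axes, zero at the start; "ft_torque": the same for the moment, N m; "finger_gap": finger opening in m; "grip_force": force on a finger pad.
Only numpy, scipy, OpenCV 4.12 (cv2) and the standard library are available. Lean on these libraries where they do the work, as an engineer would, in place of code of your own. Each camera call takes 0.05 s, during which the arm holds its last target. There are 200 camera calls.

## Working session

There is one attempt and no reset: what is moved stays moved. The work goes in short steps, Python scripts to look and compute and a tool call to move; the robot and the scene stay as the last step left them, time stands still between calls to the robot, and variables do not carry over. Pictures are saved under pics/ and viewed, at most 12 in all, crops included, and the job is handed in when it is done.

Besides the shell and the picture viewer there is one more tool, called after "Emit:" as name(argument=value, ...), one argument or row to a line, values as JSON. arm_command: Moves the arm, as the interface text tells. Its arguments: {"type":"object","properties":{"moves":{"type":"array"},"newtons":{"type":"number"}},"required":["moves"]}

```bash
mkdir -p pics
cat > h.py <<'E'
import numpy as np, cv2
from scipy.spatial.transform import Rotation as R
from workcell import *
def q2R(q): return R.from_quat([q[1],q[2],q[3],q[0]]).as_matrix()
def cam(name,st=None):
    c=camera_info(name); f=210/np.tan(np.radians(c['fovy'])/2)
    if name=='wrist':
        st=st or get_state(); T=np.eye(4);T[:3,:3]=q2R(st['orientation']);T[:3,3]=st['tcp_pos']
        T=T@np.array(c['tool_from_camera']); return f,c,T[:3,:3],T[:3,3]
    return f,c,q2R(c['orientation']),np.array(c['eye'])
def ray(C,uv):
    f,c,Rm,e=C; K=np.array([[f,0,c['cx']],[0,f,c['cy']],[0,0,1.]])
    s=cv2.undistortPointsIter(np.array([[uv]],float),K,np.array([c['k1'],0,0,0,0.]),None,None,(3,50,1e-10))[0,0]
    return Rm@np.array([s[0],s[1],1]),e
def onz(C,uv,z):
    d,e=ray(C,uv); return e+d*(z-e[2])/d[2]
def dep(C,uv,D):
    d,e=ray(C,uv); return e+d*D[int(round(uv[1])),int(round(uv[0]))]
def proj(C,p):
    f,c,Rm,e=C; q=Rm.T@(np.array(p)-e); s=q[:2]/q[2]; s=s*(1+c['k1']*(s@s)); return s*f+[c['cx'],c['cy']]
def tri(*rs):
    A=np.zeros((3,3));b=np.zeros(3)
    for d,e in rs:
        d=d/np.linalg.norm(d);P=np.eye(3)-np.outer(d,d);A+=P;b+=P@e
    return np.linalg.solve(A,b)
E
python3 - <<'E'
from h import *
for n in ['scene','top']:
    p,D=read_camera(n); cv2.imwrite(f'pics/{n}0.png',p); np.savez(f'{n}0.npz',p=p,D=D)
    c=camera_info(n); print(n,{k:np.round(v,3).tolist() for k,v in c.items()})
    C=cam(n)
    for l in ['fixture','fence','blue_tin','pin','rest','yellow_tin','tape_roll','carton']:
        for r in recognise(n,l)[:3]:
            print(l,round(r['confidence'],2),np.round(r['point']).tolist(),np.round(dep(C,r['point'],D),3).tolist())
c=camera_info('wrist');print(np.round(c['tool_from_camera'],3).tolist(),c['fovy']); s=get_state(); print(s)
E
```

```text
scene {'fovy': 53.584, 'cx': 278.692, 'cy': 207.491, 'k1': 0.0, 'eye': [1.215, -0.545, 0.902], 'orientation': [-0.368, 0.83, 0.386, -0.164]}
fixture 0.83 [261.0, 234.0] [0.554, -0.035, 0.029]
fence 0.92 [268.0, 241.0] [0.614, -0.059, 0.068]
blue_tin 0.76 [383.0, 159.0] [0.539, 0.536, 0.025]
blue_tin 0.61 [350.0, 169.0] [0.511, 0.39, 0.036]
blue_tin 0.59 [340.0, 134.0] [0.337, 0.529, 0.033]
pin 0.52 [134.0, 267.0] [0.511, -0.388, 0.118]
pin 0.17 [272.0, 240.0] [0.62, -0.047, 0.067]
rest 0.93 [154.0, 286.0] [0.517, -0.358, 0.023]
rest 0.66 [135.0, 264.0] [0.506, -0.382, 0.119]
rest 0.21 [258.0, 233.0] [0.542, -0.038, 0.029]
yellow_tin 0.96 [303.0, 190.0] [0.492, 0.191, 0.035]
tape_roll 0.82 [183.0, 328.0] [0.664, -0.363, 0.013]
carton 0.7 [376.0, 229.0] [0.773, 0.206, 0.067]
carton 0.2 [350.0, 168.0] [0.506, 0.396, 0.033]
top {'fovy': 52.08, 'cx': 287.592, 'cy': 203.503, 'k1': -0.058, 'eye': [0.488, 0.087, 1.255], 'orientation': [-0.015, 0.713, -0.701, 0.009]}
fixture 0.69 [333.0, 200.0] [0.542, -0.031, 0.03]
fence 0.76 [334.0, 174.0] [0.613, -0.029, 0.072]
fence 0.3 [238.0, 119.0] [0.
[... 658 characters left out ...]
9, 'joint_pos': array([1.08540933e+00, 3.13173959e-01, 4.61304367e-02, 1.30357584e+00,
       1.11765609e-05, 1.43117398e+00]), 'qvel': array([-7.62994069e-04,  2.03665793e-03,  7.58110402e-05,  1.03947069e-03,
        2.37318074e-04,  3.71413780e-04]), 'tau': array([ 2.06855679e-03, -4.80441606e+01,  2.98815948e+01, -1.03560651e-04,
        1.08050747e-04, -2.28132180e-08]), 'tcp_pos': array([0.19492619, 0.54102265, 0.23135048]), 'orientation': array([2.18860008e-05, 1.72022416e-01, 9.85093031e-01, 8.59159881e-05]), 'wrist_force': array([-0.61242096,  0.58385641,  0.06905619]), 'ft_torque': array([ 0.00552446, -0.01844535, -0.0181928 ]), 'grip_force': 0.0, 'finger_gap': 0.08610468759970291}
```

```bash
python3 -c "
import cv2
a=cv2.imread('pics/top0.png');print(a.shape)"
```

```text
(420, 560, 3)
```

View pics/top0.png

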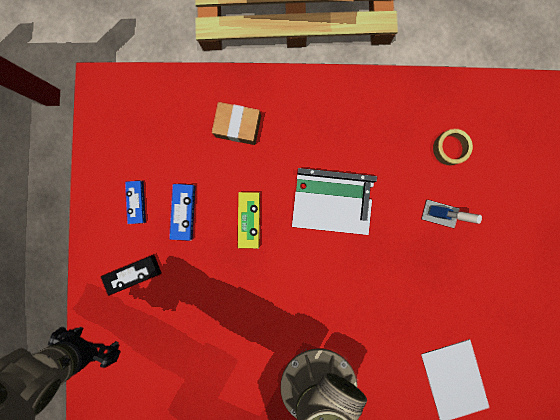

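View pics/scene0.png

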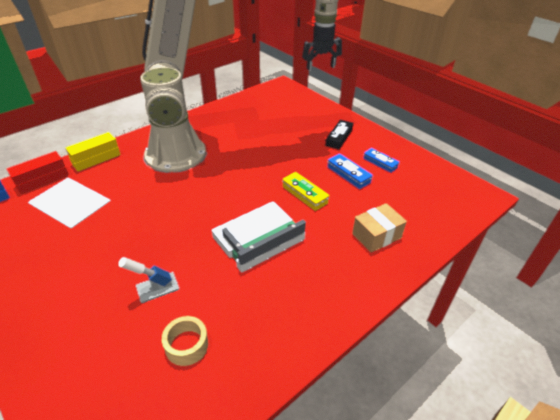

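The top view shows the larger blue tin at about (182,212), a smaller blue one at (136,203) and a black one at (131,275). The fixture is at about (333,200), with its fence at the top (+x), the stop on the right (-y) and the hole at (303,186). The pin leans to the right out of its rest at about (440,212).

Run:
```python
from h import *
for n in ['top','scene']:
    z=np.load(f'{n}0.npz');p,D=z['p'],z['D'];C=cam(n)
    hsv=cv2.cvtColor(p,cv2.COLOR_BGR2HSV); H,S,V=cv2.split(hsv)
    vv,uu=np.mgrid[0:420,0:560]
    f,c,Rm,e=C
    K=np.array([[f,0,c['cx']],[0,f,c['cy']],[0,0,1.]])
    s=cv2.undistortPointsIter(np.stack([uu.ravel(),vv.ravel()],1)[:,None].astype(float),K,np.array([c['k1'],0,0,0,0.]),None,None,(3,50,1e-10))[:,0]
    W=(np.c_[s,np.ones(len(s))]@Rm.T*D.reshape(-1,1)+e).reshape(420,560,3)
    # bench level
    X,Y,Z=W[...,0],W[...,1],W[...,2]
    def blob(m,l):
        P=W[m]; 
        r=cv2.minAreaRect((P[:,:2]*1000).astype(np.float32)); print(n,l,m.sum(),'ctr',np.round(r[0],1),'size',np.round(r[1],1),'ang',round(r[2],2),'zmed',round(np.median(P[:,2]),4))
    print('bench z',np.median(Z[(abs(X-.45)<.03)&(abs(Y-0.12)<.02)]))
    blob((abs(X-.493)<.11)&(abs(Y-.4)<.065)&(Z>.028)&(Z<.05),'bluetin')
    blob((abs(X-.48)<.11)&(abs(Y-.205)<.065)&(Z>.028)&(Z<.05),'yellow')
    blob((abs(X-.54)<.15)&(abs(Y+.03)<.16)&(Z>.022)&(Z<.038),'bed')
    blob((abs(X-.56)<.15)&(abs(Y+.03)<.16)&(Z>.066)&(Z<.09),'fence')
    blob((abs(X-.56)<.15)&(abs(Y+.03)<.16)&(Z>.05)&(Z<.062),'stop')
    m=(abs(X-.54)<.15)&(abs(Y+.03)<.16)&(H>40)&(H<90)&(S>80)&(Z<.04)&(Z>.02); blob(m,'bar')
    m=(abs(X-.51)<.1)&(abs(Y+.36)<.12)&(Z>.085); blob(m,'handle')
    P=W[m];Q=P-P.mean(0);print('axis',np.linalg.svd(Q,full_matrices=False)[2][0],P.mean(0))
    m=(abs(X-.51)<.1)&(abs(Y+.36)<.12)&(Z>.004)&(Z<.013); blob(m,'foot')
```

```text
bench z 0.00012486775296505215
top bluetin 1145 ctr [500.8 401.5] size [ 59.5 160.4] ang 88.42 zmed 0.0364
top yellow 1192 ctr [481.1 208.1] size [159.9  60.2] ang 1.32 zmed 0.0365
top bed 3739 ctr [532.9 -30.6] size [220.6 156.8] ang 84.88 zmed 0.0302
top fence 444 ctr [611.7 -38.3] size [218.9  15.7] ang 85.0 zmed 0.072
top stop 251 ctr [550.1 -30. ] size [215.9 110.8] ang 84.86 zmed 0.058
top bar 796 ctr [575.4 -21.6] size [190.8  36.3] ang 84.96 zmed 0.0302
top handle 232 ctr [ 499.9 -383. ] size [61.4 24.5] ang 74.66 zmed 0.123
axis [-0.16216675 -0.64676051  0.74525351] [ 0.49880031 -0.38341571  0.1208164 ]
top foot 689 ctr [ 510.2 -360.4] size [198.5 237.9] ang 0.36 zmed 0.0063
bench z -0.0009461233717444895
scene bluetin 529 ctr [501.8 399.3] size [ 64.1 160.8] ang 88.54 zmed 0.0349
scene yellow 634 ctr [482.6 206.8] size [161.9  63.6] ang 0.6 zmed 0.0349
scene bed 2161 ctr [536.6 -33. ] size [221.8 170. ] ang 85.07 zmed 0.0291
scene fence 399 ctr [611.  -39.1] size [219.8  19.3] ang 85.18 zmed 0.0707
scene stop 375 ctr [560.8 -32.2] size [220.4 128. ] ang 82.56 zmed 0.057
scene bar 190 ctr [564.8 -33.5] size [208.9  21.9] ang 88.51 zmed 0.029
scene handle 264 ctr [ 501.6 -387.3] size [56.2 26.8] ang 65.32 zmed 0.12
axis [ 0.20458475  0.61937233 -0.75797295] [ 0.50394598 -0.38921473  0.11851444]
scene foot 519 ctr [ 544.7 -360.3] size [228.3 168.8] ang 60.14 zmed 0.0072
```

```bash
cat >> h.py <<'E'
def fmt(rows): 
    print([round(float(v),3) if abs(v)>5e-4 else 0 for r in rows for v in r])
def plan(tgt,Rt,n,grip,st=None):
    """rows (tool frame) from the measured pose to tgt; n rows straight-line + slerp"""
    st=st or get_state(); p=np.array(st['tcp_pos']); Rc=q2R(st['orientation']); rv=R.from_matrix(Rc.T@Rt).as_rotvec()
    rows=[]
    for i in range(n):
        Ri=Rc@R.from_rotvec(rv*i/n).as_matrix()
        rows.append([grip,*np.round(Ri.T@(np.array(tgt)-p)/n*1000,1),*np.round(rv/n,4)])
    fmt(rows); print('max/row mm',np.linalg.norm(np.array(tgt)-p)*1000/n,'deg',np.degrees(np.linalg.norm(rv))/n)
def down(yaw):
    a=np.radians(yaw); y=np.array([np.cos(a),np.sin(a),0]); z=np.array([0,0,-1.]); return np.c_[np.cross(y,z),y,z]
# fixture guess
FY=np.radians(-5.05); FX=np.array([np.cos(FY),np.sin(FY),0]); FYv=np.array([-np.sin(FY),np.cos(FY),0]); FO=np.array([.5395,-.0319,0])
def fx(x,y,z): return FO+(FX*x+FYv*y+np.array([0,0,z]))/1000
E
python3 - <<'E'
from h import *
plan([.501,.4005,.20],down(88.4),8,1)
C=cam('top'); print('hole seen from top',onz(C,[303,186],.03)-FO)
E
```

```text
[1.0, -41.9, -3.6, 3.9, 0, 0, -0.04, 1.0, -41.8, -5.2, 3.9, 0, 0, -0.04, 1.0, -41.5, -6.9, 3.9, 0, 0, -0.04, 1.0, -41.2, -8.5, 3.9, 0, 0, -0.04, 1.0, -40.9, -10.2, 3.9, 0, 0, -0.04, 1.0, -40.4, -11.8, 3.9, 0, 0, -0.04, 1.0, -39.9, -13.4, 3.9, 0, 0, -0.04, 1.0, -39.4, -14.9, 3.9, 0, 0, -0.04]
max/row mm 42.28080314621032 deg 2.2763572303878554
hole seen from top [0.04104169 0.08642179 0.03      ]
```

Emit:
arm_command(
  moves=[1, -42, -4, 4, 0, 0, -0.04, 1, -42, -5, 4, 0, 0, -0.04, 1, -42, -7, 4, 0, 0, -0.04, 1, -41, -8.5, 4, 0, 0, -0.04, 1, -41, -10, 4, 0, 0, -0.04, 1, -40, -12, 4, 0, 0, -0.04, 1, -40, -13.5, 4, 0, 0, -0.04, 1, -39, -15, 4, 0, 0, -0.04],
  newtons=40,
)

```text
clock: 1.9
tcp_pos: [0.5022, 0.3994, 0.1992]
orientation: [0.0, 0.012, 1.0, 0.0]
wrist_force: [0.1, 0.4, 0.8]
finger_gap: 0.0856
grip_force: 0.0
```

Run:
```python
from h import *
st=get_state(); p,D=read_camera('wrist'); cv2.imwrite('pics/w1.png',p); C=cam('wrist',st)
print(st['tcp_pos'],st['qvel'].max())
Dv=np.array([[*dep(C,(u,v),D)] if D[v,u]>0 else [0,0,0] for v in range(0,420,2) for u in range(0,560,2)])
m=(Dv[:,2]>.028)&(Dv[:,2]<.045)&(abs(Dv[:,0]-.5)<.11)&(abs(Dv[:,1]-.4)<.07)
r=cv2.minAreaRect((Dv[m,:2]*1000).astype(np.float32)); print(r,np.median(Dv[m,2]),m.sum())
plan([.501,.4005,.010],down(88.4),5,1)
```

```text
[0.5021792  0.39939728 0.19919863] 0.3765612082274563
((499.9888916015625, 403.6710510253906), (60.12751388549805, 159.5507049560547), 88.27188110351562) 0.03747113247265749 2677
[1.0, 1.3, 0.7, 37.6, 0, 0.001, 0, 1.0, 1.3, 0.7, 37.6, 0, 0.001, 0, 1.0, 1.3, 0.7, 37.6, 0, 0.001, 0, 1.0, 1.2, 0.7, 37.6, 0, 0.001, 0, 1.0, 1.2, 0.7, 37.6, 0, 0.001, 0]
max/row mm 37.653370314835406 deg 0.03633887011752184
```

View pics/w1.png

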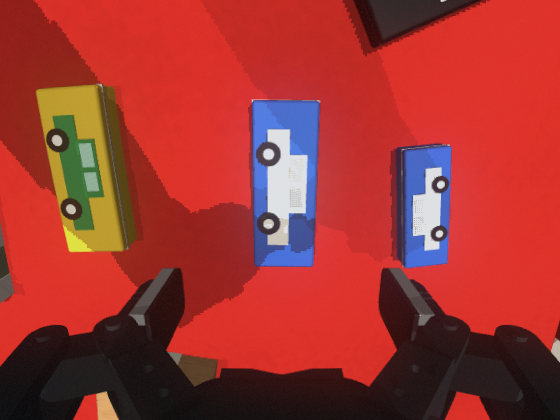

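The wrist picture shows the large blue tin centred between the fingers at (285,183), the smaller one to its right at (425,205) and the yellow one to its left.

Emit:
arm_command(
  moves=[1, 0, 1, 50, 0, 0, 0, 1, 0, 1, 50, 0, 0, 0, 1, 0, 0.5, 50, 0, 0, 0, 1, 0, 0, 29, 0, 0, 0, 1, 0, 0, 10, 0, 0, 0, -1, 0, 0, 0, 0, 0, 0, -1, 0, 0, 0, 0, 0, 0, -1, 0, 0, 0, 0, 0, 0],
  newtons=40,
)

```text
clock: 2.95
tcp_pos: [0.502, 0.4033, 0.012]
orientation: [0.001, 0.013, 1.0, 0.001]
wrist_force: [0.0, 0.2, 0.7]
finger_gap: 0.0592
grip_force: 46.6
```

Emit:
arm_command(
  moves=[-1, 0, 0, 0, 0, 0, 0, -1, 0, 0, 0, 0, 0, 0],
)

```text
clock: 3.2
tcp_pos: [0.502, 0.4033, 0.012]
orientation: [0.001, 0.013, 1.0, 0.001]
wrist_force: [-0.3, -0.3, 6.1]
finger_gap: 0.0592
grip_force: 47.3
```

Emit:
arm_command(
  moves=[-1, 0, 0, -15, 0, 0, 0, -1, 0, 0, -40, 0, 0, 0, -1, 0, 0, -55, 0, 0, 0, -1, 0, 0, -30, 0, 0, 0],
)

```text
clock: 3.7
tcp_pos: [0.5017, 0.403, 0.1539]
orientation: [0.001, 0.013, 1.0, 0.001]
wrist_force: [0.7, 0.3, -4.2]
finger_gap: 0.0594
grip_force: 46.3
```

Run:
```python
from h import *
print(get_state()['tcp_pos'],get_state()['wrist_force'])
plan(fx(5,20,150),down(-5.05),12,-1)
```

```text
[0.50167483 0.40299915 0.15388783] [ 0.66769503  0.30028247 -4.18272534]
[-1.0, -4.6, -34.5, 0.3, 0, 0, 0.136, -1.0, -9.2, -33.6, 0.3, 0, 0, 0.136, -1.0, -13.7, -32.0, 0.3, 0, 0, 0.136, -1.0, -17.9, -29.8, 0.3, 0, 0, 0.136, -1.0, -21.8, -27.1, 0.3, 0, 0, 0.136, -1.0, -25.3, -23.9, 0.3, 0, 0, 0.136, -1.0, -28.3, -20.3, 0.3, 0, 0, 0.136, -1.0, -30.8, -16.2, 0.3, 0, 0, 0.136, -1.0, -32.7, -11.9, 0.3, 0, 0, 0.136, -1.0, -34.0, -7.4, 0.3, 0, 0, 0.136, -1.0, -34.7, -2.7, 0.3, 0, 0, 0.136, -1.0, -34.8, 2.0, 0.3, 0, 0, 0.136]
max/row mm 34.81822623594908 deg 7.797715334298972
```

Emit:
arm_command(
  moves=[-1, -4.6, -34.5, 0, 0, 0, 0.136, -1, -9.2, -33.6, 0, 0, 0, 0.136, -1, -13.7, -32, 0, 0, 0, 0.136, -1, -18, -30, 0, 0, 0, 0.136, -1, -22, -27, 0, 0, 0, 0.136, -1, -25.3, -24, 0, 0, 0, 0.136],
)

```text
clock: 4.45
tcp_pos: [0.523, 0.1934, 0.1506]
orientation: [-0.0, 0.411, 0.912, -0.0]
wrist_force: [0.9, 0.1, -3.0]
finger_gap: 0.0591
grip_force: 46.1
```

Emit:
arm_command(
  moves=[-1, -28.3, -20.3, 0, 0, 0, 0.136, -1, -31, -16, 0, 0, 0, 0.136, -1, -33, -12, 0, 0, 0, 0.136, -1, -34, -7.4, 0, 0, 0, 0.136, -1, -34.7, -2.7, 0, 0, 0, 0.136, -1, -35, 2, 0, 0, 0, 0.136, -1, 0, 0, 0, 0, 0, 0],
)

```text
clock: 5.32
tcp_pos: [0.5461, -0.0158, 0.1505]
orientation: [0.0, 0.739, 0.674, -0.0]
wrist_force: [-0.4, 1.3, -3.2]
finger_gap: 0.0595
grip_force: 46.2
```

Run:
```python
from h import *
print(get_state()['tcp_pos'],get_state()['wrist_force'])
for i in range(3):
    st=get_state();p,D=read_camera('wrist')
cv2.imwrite('pics/w2.png',p)
plan(fx(5,20,45),down(-5.05),4,-1)
```

```text
[ 0.54610333 -0.01580923  0.15051935] [-0.43606266  1.33412035 -3.2011701 ]
[-1.0, 0.2, 0.1, 26.3, 0, 0, 0, -1.0, 0.2, 0.1, 26.3, 0, 0, 0, -1.0, 0.2, 0.1, 26.3, 0, 0, 0, -1.0, 0.2, 0.1, 26.3, 0, 0, 0]
max/row mm 26.33998719626215 deg 0.031868620892807155
```

View pics/w2.png

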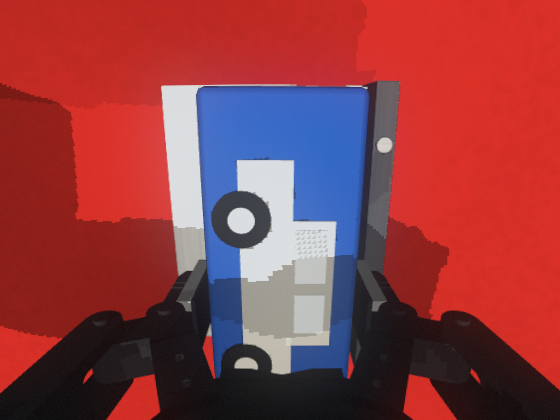

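The tin is held straight above the plate, parallel to the fence, which is on the right at about (383,145).

Emit:
arm_command(
  moves=[-1, 0.4, 0, 35, 0, 0, 0, -1, 0.4, 0, 40, 0, 0, 0, -1, 0, 0, 24, 0, 0, 0, -1, 0, 0, 6, 0, 0, 0, -1, 0, 0, 1, 0, 0, 0, -1, 0, 0, 0, 0, 0, 0],
)

```text
clock: 6.22
tcp_pos: [0.5472, -0.0126, 0.0455]
orientation: [0.001, 0.737, 0.676, 0.001]
wrist_force: [1.0, 0.4, -4.1]
finger_gap: 0.0588
grip_force: 46.1
```

Emit:
arm_command(
  moves=[-1, 0, 0, 1, 0, 0, 0, -1, 0, 0, 1, 0, 0, 0, -1, 0, 0, 0, 0, 0, 0],
)

```text
clock: 6.6
tcp_pos: [0.5463, -0.0129, 0.0424]
orientation: [0.0, 0.737, 0.676, 0.0]
wrist_force: [0.5, 0.1, -3.1]
finger_gap: 0.0593
grip_force: 46.1
```

Emit:
arm_command(
  moves=[-1, -5, 0, 0, 0, 0, 0, -1, -5, 0, 0, 0, 0, 0, -1, -3, 0, 0, 0, 0, 0, -1, -2, 0, 0, 0, 0, 0, -1, -2, 0, 0, 0, 0, 0],
)

```text
clock: 7.22
tcp_pos: [0.5448, -0.0299, 0.0423]
orientation: [-0.0, 0.737, 0.676, 0.0]
wrist_force: [0.3, -0.0, -3.3]
finger_gap: 0.0591
grip_force: 46.1
```

Emit:
arm_command(
  moves=[-1, -1, 0, 0, 0, 0, 0, -1, -1, 0, 0, 0, 0, 0, -1, -1, 0, 0, 0, 0, 0],
)

```text
clock: 7.6
tcp_pos: [0.5445, -0.0327, 0.0423]
orientation: [-0.0, 0.737, 0.676, 0.0]
wrist_force: [-0.7, -0.2, -2.8]
finger_gap: 0.0592
grip_force: 46.1
```

Emit:
arm_command(
  moves=[-1, -1, 0, 0, 0, 0, 0, -1, -1, 0, 0, 0, 0, 0],
)

```text
clock: 7.85
tcp_pos: [0.5443, -0.0345, 0.0423]
orientation: [-0.0, 0.737, 0.676, 0.0]
wrist_force: [-0.2, 2.6, -3.0]
finger_gap: 0.059
grip_force: 46.2
```

Emit:
arm_command(
  moves=[-1, -1, 0, 0, 0, 0, 0, -1, -1, 0, 0, 0, 0, 0],
)

```text
clock: 8.1
tcp_pos: [0.5442, -0.0345, 0.0424]
orientation: [-0.002, 0.737, 0.676, 0.002]
wrist_force: [1.6, 11.0, -0.2]
finger_gap: 0.0594
grip_force: 46.4
```

Emit:
arm_command(
  moves=[-1, -1, 0, 0, 0, 0, 0, -1, 0, 0, 0, 0, 0, 0],
)

```text
clock: 8.35
tcp_pos: [0.5441, -0.0345, 0.0424]
orientation: [-0.002, 0.736, 0.677, 0.002]
wrist_force: [1.3, 11.8, -1.3]
finger_gap: 0.0592
grip_force: 46.5
```

Emit:
arm_command(
  moves=[-1, -1, 0, 0, 0, 0, 0, -1, 0, 0, 0, 0, 0, 0],
)

```text
clock: 8.6
tcp_pos: [0.5441, -0.0345, 0.0425]
orientation: [-0.003, 0.736, 0.677, 0.003]
wrist_force: [1.4, 14.7, -0.5]
finger_gap: 0.0597
grip_force: 46.6
```

Emit:
arm_command(
  moves=[-1, 3, 0, 0, 0, 0, 0, -1, 0, 0, 0.5, 0, 0, 0, 0.6, 0, 0, 0, 0, 0, 0, 0.6, 0, 0, 0, 0, 0, 0, 0.6, 0, 0, 0, 0, 0, 0],
)

```text
clock: 9.22
tcp_pos: [0.5445, -0.0363, 0.042]
orientation: [0.0, 0.737, 0.675, 0.0]
wrist_force: [0.7, 0.3, -0.4]
finger_gap: 0.0682
grip_force: 0.0
```

Emit:
arm_command(
  moves=[0.6, 0, 0, -20, 0, 0, 0, 0.6, 0, 0, -40, 0, 0, 0, -1, 0, 0, -20, 0, 0, 0],
)

```text
clock: 9.6
tcp_pos: [0.5453, -0.0363, 0.1239]
orientation: [0.001, 0.737, 0.676, 0.001]
wrist_force: [0.6, -0.3, -0.5]
finger_gap: 0.0513
grip_force: 0.0
```

```bash
cat >> h.py <<'E'
def world(C,D):
    f,c,Rm,e=C; vv,uu=np.mgrid[0:420,0:560]; K=np.array([[f,0,c['cx']],[0,f,c['cy']],[0,0,1.]])
    s=cv2.undistortPointsIter(np.stack([uu.ravel(),vv.ravel()],1)[:,None].astype(float),K,np.array([c['k1'],0,0,0,0.]),None,None,(3,50,1e-10))[:,0]
    return (np.c_[s,np.ones(len(s))]@Rm.T*D.reshape(-1,1)+e).reshape(420,560,3)
E
python3 - <<'E'
from h import *
st=get_state();p,D=read_camera('wrist');C=cam('wrist',st);cv2.imwrite('pics/w3.png',p)
print(st['tcp_pos'],st['finger_gap'])
W=world(C,D); F=(W-FO)@np.c_[FX,FYv,[0,0,1]]*1000
m=(F[...,2]>60)&(F[...,2]<71)&(F[...,0]<63)&(F[...,0]>-60)&(F[...,1]<110)&(F[...,1]>0)
r=cv2.minAreaRect(F[m][:,:2].astype(np.float32));print('tin lid (fixture)',r,np.median(F[m][:,2]))
m=(F[...,2]>69)&(F[...,2]<76)&(F[...,0]<90)&(F[...,0]>55);print('fence x',np.percentile(F[m][:,0],[2,98]),m.sum())
E
```

```text
[ 0.54526517 -0.03630143  0.12393334] 0.05125902842235538
tin lid (fixture) ((5.275205612182617, 40.199710845947266), (60.4597282409668, 80.500244140625), 0.24166065454483032) 67.45595014264646
fence x [63.82742973 78.39522758] 6683
```

View pics/w3.png

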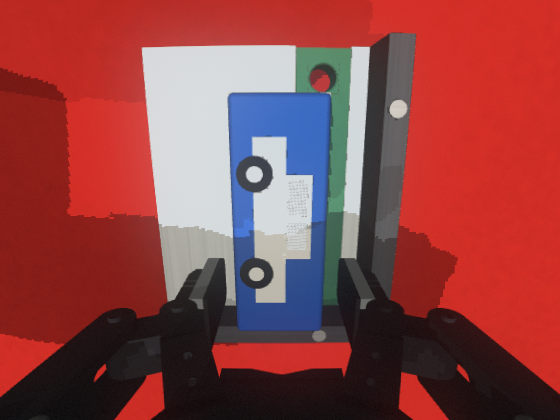

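The tin lies flat on the bed against the stop (its bottom edge, at about row 330). The fence is 29 mm to its right, and the hole shows at (321,78). Next I push it sideways with shut fingers.

Emit:
arm_command(
  moves=[-1, 4, -26, 0, 0, 0, 0, -1, 0, -26, 0, 0, 0, 0, -1, 0, 0, 30, 0, 0, 0, -1, 0, 0, 40, 0, 0, 0, -1, 0, 0, 10, 0, 0, 0, -1, 0, 2, 0, 0, 0, 0],
  newtons=60,
)

```text
clock: 10.4
tcp_pos: [0.4942, -0.0274, 0.0414]
orientation: [-0.001, 0.737, 0.676, -0.001]
wrist_force: [0.1, -0.1, 0.3]
finger_gap: 0.0003
grip_force: 0.0
```

Emit:
arm_command(
  moves=[-1, 0, 3, 0, 0, 0, 0, -1, 0, 4, 0, 0, 0, 0, -1, 0, 4, 0, 0, 0, 0, -1, 0, 4, 0, 0, 0, 0, -1, 0, 4, 0, 0, 0, 0, -1, 0, 4, 0, 0, 0, 0],
)

```text
clock: 11.15
tcp_pos: [0.5178, -0.0294, 0.0418]
orientation: [-0.0, 0.737, 0.676, -0.0]
wrist_force: [-2.3, -0.6, 2.9]
finger_gap: 0.0001
grip_force: 1.6
```

Emit:
arm_command(
  moves=[-1, 0, 3, 0, 0, 0, 0, -1, 0, 3, 0, 0, 0, 0, -1, 0, 2, 0, 0, 0, 0, -1, 0, 1, 0, 0, 0, 0, -1, 0, 1, 0, 0, 0, 0],
)

```text
clock: 11.78
tcp_pos: [0.5276, -0.0302, 0.0418]
orientation: [-0.0, 0.737, 0.676, -0.0]
wrist_force: [-2.7, 0.7, 1.8]
finger_gap: -0.0
grip_force: 1.3
```

Emit:
arm_command(
  moves=[-1, 0, 1, 0, 0, 0, 0, -1, 0, 1, 0, 0, 0, 0],
)

```text
clock: 12.02
tcp_pos: [0.5296, -0.0305, 0.0417]
orientation: [-0.0, 0.737, 0.676, -0.0]
wrist_force: [-4.2, 0.3, 2.0]
finger_gap: 0.0001
grip_force: 1.7
```

Emit:
arm_command(
  moves=[-1, 0, 1, 0, 0, 0, 0, -1, 0, 0, 0, 0, 0, 0],
)

```text
clock: 12.28
tcp_pos: [0.5297, -0.0305, 0.0417]
orientation: [-0.001, 0.737, 0.676, -0.001]
wrist_force: [-4.9, -0.5, 3.3]
finger_gap: 0.0
grip_force: 2.6
```

Emit:
arm_command(
  moves=[-1, 0, 1, 0, 0, 0, 0, -1, 0, 0, 0, 0, 0, 0],
)

```text
clock: 12.52
tcp_pos: [0.5297, -0.0305, 0.0417]
orientation: [-0.001, 0.737, 0.676, -0.001]
wrist_force: [-8.8, -0.3, 6.8]
finger_gap: -0.0006
grip_force: 4.0
```

Emit:
arm_command(
  moves=[-1, 0, 1, 0, 0, 0, 0, -1, 0, 1, 0, 0, 0, 0, -1, 0, 0, 0, 0, 0, 0],
)

```text
clock: 12.9
tcp_pos: [0.5298, -0.0305, 0.0414]
orientation: [-0.002, 0.737, 0.676, -0.002]
wrist_force: [-12.1, -0.1, 9.7]
finger_gap: 0.0001
grip_force: 6.4
```

Emit:
arm_command(
  moves=[-1, 0, -10, 0, 0, 0, 0, -1, 0, -3, -30, 0, 0, 0, -1, 0, 0, -40, 0, 0, 0, -1, 40, 20, 0, 0, 0, 0, -1, 40, 20, 0, 0, 0, 0, -1, 21, 13, 0, 0, 0, 0, -1, 0, 0, 0, 0, 0, 0],
)

```text
clock: 13.78
tcp_pos: [0.5838, 0.0677, 0.1118]
orientation: [0.001, 0.736, 0.677, 0.001]
wrist_force: [-0.9, -0.8, 0.3]
finger_gap: -0.0002
grip_force: 0.0
```

Run:
```python
from h import *
p0=get_state()['tcp_pos']; print((p0-FO)@np.c_[FX,FYv,[0,0,1]]*1000)
st=get_state();p,D=read_camera('top');C=cam('top');W=world(C,D); F=(W-FO)@np.c_[FX,FYv,[0,0,1]]*1000
m=(F[...,2]>60)&(F[...,2]<69)&(F[...,0]<66)&(F[...,0]>-60)&(abs(F[...,1])<110)&(p[...,0].astype(int)>p[...,2]+30)
r=cv2.minAreaRect(F[m][:,:2].astype(np.float32));print('tin lid (fixture)',r)
```

```text
[ 35.39227655 103.12421858 111.83487149]
tin lid (fixture) ((34.709556579589844, -37.9293212890625), (59.54843521118164, 84.48770904541016), 0.3328443467617035)
```

Emit:
arm_command(
  moves=[-1, 0, 0, 30, 0, 0, 0, -1, 0, 0, 32, 0, 0, 0, -1, -3, 0, 4, 0, 0, 0, -1, -3, 0, 0, 0, 0, 0, -1, -2, 0, 0, 0, 0, 0, -1, -1, 0, 0, 0, 0, 0],
)

```text
clock: 14.58
tcp_pos: [0.5824, 0.057, 0.0471]
orientation: [0.001, 0.737, 0.676, 0.001]
wrist_force: [0.8, -0.1, 0.1]
finger_gap: -0.0001
grip_force: 0.0
```

Emit:
arm_command(
  moves=[-1, -1, 0, 0, 0, 0, 0, -1, -1, 0, 0, 0, 0, 0, -1, -1, 0, 0, 0, 0, 0],
)

```text
clock: 14.95
tcp_pos: [0.5813, 0.0551, 0.046]
orientation: [-0.0, 0.737, 0.676, 0.001]
wrist_force: [-0.3, 4.0, 2.4]
finger_gap: -0.0005
grip_force: 2.4
```

Emit:
arm_command(
  moves=[-1, -1, 0, 0, 0, 0, 0, -1, -1, 0, 0, 0, 0, 0, -1, 0, 0, 0, 0, 0, 0],
)

```text
clock: 15.32
tcp_pos: [0.5814, 0.055, 0.0461]
orientation: [-0.002, 0.737, 0.676, 0.002]
wrist_force: [0.3, 9.4, 1.5]
finger_gap: -0.0001
grip_force: 4.8
```

Emit:
arm_command(
  moves=[-1, 8, 0, 0, 0, 0, 0, -1, 4, 0, -30, 0, 0, 0, -1, 0, 0, -50, 0, 0, 0, -1, -20, 0, -50, 0, 0, 0, -1, -10, 0, -20, 0, 0, 0, -1, 0, 0, 0, 0, 0, 0, -1, 0, 0, 0, 0, 0, 0],
)

```text
clock: 16.2
tcp_pos: [0.5787, 0.0347, 0.1944]
orientation: [-0.001, 0.737, 0.676, -0.001]
wrist_force: [0.6, 1.0, -0.8]
finger_gap: -0.0001
grip_force: 0.0
```

```bash
cat > hole.py <<'E'
from h import *
import sys
st=get_state();p,D=read_camera('wrist');C=cam('wrist',st);cv2.imwrite(sys.argv[1],p)
W=world(C,D); F=(W-FO)@np.c_[FX,FYv,[0,0,1]]*1000; B=np.c_[FX,FYv,[0,0,1]]
print('tcp',(st['tcp_pos']-FO)@B*1000, np.abs(st['qvel']).max())
# hole: non-green pixels enclosed in bar; find via mask on rays meeting bed plane
hsv=cv2.cvtColor(p,cv2.COLOR_BGR2HSV)
uv=proj(C,FO+B@np.array([.035,.0914,.03])); print('pred',uv)
x0,y0=(uv-45).astype(int); x1,y1=(uv+45).astype(int)
g=((hsv[...,0]>40)&(hsv[...,0]<95)&(hsv[...,1]>70)).astype(np.uint8)*255
bar=cv2.morphologyEx(g,cv2.MORPH_CLOSE,np.ones((3,3)))
cn,h=cv2.findContours(bar,cv2.RETR_CCOMP,cv2.CHAIN_APPROX_NONE)
for c,hh in zip(cn,h[0]):
    if hh[3]>=0 and len(c)>25:
        q=np.array([ (onz(C,u,.03)-FO)@B*1000 for u in c[:,0].astype(float)])
        (a,b),r=cv2.minEnclosingCircle(q[:,:2].astype(np.float32)); e=cv2.fitEllipse(q[:,:2].astype(np.float32))
        print('hole px',c[:,0].mean(0),'circle',np.round([a,b,r],2),'ell',np.round(e[0],2),np.round(e[1],2), 'world',np.round(FO+B@np.array([*e[0],0])/1000,4))
m=(F[...,2]>60)&(F[...,2]<69)&(F[...,0]<66)&(F[...,0]>-60)&(F[...,1]<110)&(p[...,0].astype(int)>p[...,2]+30)
print('tin lid',cv2.minAreaRect(F[m][:,:2].astype(np.float32)), 'xmax/ymax',np.percentile(F[m][:,0],99.5),np.percentile(F[m][:,1],99.5))
m=(F[...,2]>69)&(F[...,2]<76)&(F[...,0]<90)&(F[...,0]>55);print('fence x',np.percentile(F[m][:,0],[2,98]))
E
python3 hole.py pics/w4.png
```

```text
tcp [ 33.21530997  69.76813788 194.38432036] 0.01295059582976058
pred [283.33251389 168.94001494]
hole px [282.03448276 168.63793103] circle [33.96 91.61  9.99] ell [33.84 91.5 ] [19.02 19.13] world [0.5813 0.0563 0.    ]
tin lid ((34.27952194213867, -1.6691131591796875), (59.81782531738281, 164.4522247314453), 0.21168097853660583) xmax/ymax 63.677459099294744 80.35025426712618
fence x [64.40713661 78.79715373]
```

Emit:
arm_command(
  moves=[-1, -15, -15, 0, 0, 0, 0, -1, -15, -15, 0, 0, 0, 0, -1, 0, 0, 0, 0, 0, 0, -1, 0, 0, 0, 0, 0, 0],
)

```text
clock: 16.75
tcp_pos: [0.547, 0.0077, 0.195]
orientation: [-0.0, 0.737, 0.676, -0.0]
wrist_force: [0.2, -1.0, 0.6]
finger_gap: -0.0001
grip_force: 0.0
```

```bash
python3 hole.py pics/w5.png
```

```text
tcp [  3.9717116   40.05529267 194.977187  ] 0.012822499688600272
pred [315.71264092 136.36058763]
hole px [314.59016393 136.13114754] circle [33.67 91.65 10.18] ell [33.86 91.61] [19.1  19.54] world [0.5813 0.0564 0.    ]
tin lid ((34.49027633666992, 6.608131408691406), (59.364479064941406, 147.14527893066406), 0.16757503151893616) xmax/ymax 63.803038459776786 79.96698497782418
fence x [63.70930497 78.49642267]
```

View pics/w5.png

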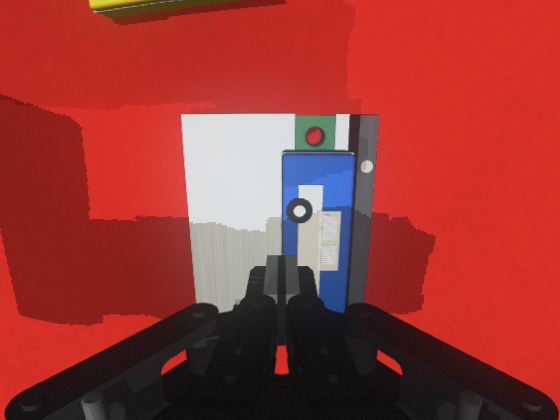

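The tin sits flush against both the fence and the stop. The hole is clear at (314,136), which is world (0.5813, 0.0563). Now the pin.

Run:
```python
from h import *
plan([.50,-.35,.28],down(-14),8,1)
```

```text
[1.0, -45.1, -2.0, -10.6, 0, 0, 0.02, 1.0, -45.1, -1.1, -10.6, 0, 0, 0.02, 1.0, -45.1, -0.2, -10.6, 0, 0, 0.02, 1.0, -45.1, 0.6, -10.6, 0, 0, 0.02, 1.0, -45.1, 1.5, -10.6, 0, 0, 0.02, 1.0, -45.0, 2.4, -10.6, 0, 0, 0.02, 1.0, -45.0, 3.3, -10.6, 0, 0, 0.02, 1.0, -44.9, 4.2, -10.6, 0, 0, 0.02]
max/row mm 46.33076995502106 deg 1.1305744126222805
```

Emit:
arm_command(
  moves=[1, -45, -2, -10.6, 0, 0, 0.02, 1, -45, -1, -10.6, 0, 0, 0.02, 1, -45, 0, -10.6, 0, 0, 0.02, 1, -45, 0.6, -10.6, 0, 0, 0.02, 1, -45, 1.5, -10.6, 0, 0, 0.02, 1, -45, 2.4, -10.6, 0, 0, 0.02, 1, -45, 3.3, -10.6, 0, 0, 0.02, 1, -45, 4.2, -10.6, 0, 0, 0.02],
)

```text
clock: 17.8
tcp_pos: [0.5, -0.3514, 0.2805]
orientation: [0.0, 0.789, 0.615, 0.0]
wrist_force: [0.3, -0.4, 0.4]
finger_gap: 0.0856
grip_force: 0.0
```

Emit:
arm_command(
  moves=[1, 0, 0, 0, 0, 0, 0, 1, 0, 0, 0, 0, 0, 0],
)

```text
clock: 18.05
tcp_pos: [0.4998, -0.3496, 0.2798]
orientation: [-0.001, 0.789, 0.615, 0.0]
wrist_force: [-0.3, 0.7, 0.2]
finger_gap: 0.0856
grip_force: 0.0
```

```bash
cat > pin.py <<'E'
from h import *
import sys
st=get_state();p,D=read_camera('wrist');C=cam('wrist',st);cv2.imwrite(sys.argv[1],p)
W=world(C,D);X,Y,Z=W[...,0],W[...,1],W[...,2]
print('tcp',st['tcp_pos'],np.abs(st['qvel']).max())
hsv=cv2.cvtColor(p,cv2.COLOR_BGR2HSV)
near=(abs(X-.51)<.08)&(abs(Y+.38)<.10)
m=near&(Z>.07)&(Z<.17)&(hsv[...,1]<70)&(hsv[...,2]>90)
n,lab,sts,_=cv2.connectedComponentsWithStats(m.astype(np.uint8)); k=1+np.argmax(sts[1:,4]); m=lab==k
P=W[m]; print('handle px',sts[k],P.min(0),P.max(0))
# fit a cylinder of radius 12 mm to the surface points
from scipy.optimize import least_squares
a0=np.array([-.14,-.556,.819]);c0=P.mean(0)-np.array([0,0,.008])
def res(t):
    a=np.array([t[0],t[1],.819]);a/=np.linalg.norm(a);q=P-np.array([t[2],t[3],c0[2]])
    return np.linalg.norm(q-np.outer(q@a,a),axis=1)-.012
s=least_squares(res,[a0[0],a0[1],c0[0],c0[1]],loss='soft_l1',f_scale=.001)
a=np.array([s.x[0],s.x[1],.819]);a/=np.linalg.norm(a);c=np.array([s.x[2],s.x[3],c0[2]])
t=(P-c)@a; print('axis',a,'tilt',np.degrees(np.arccos(a[2])),'az',np.degrees(np.arctan2(a[1],a[0])),'rms',np.sqrt(np.mean(s.fun**2)))
for q in (1,99): print('end',q,c+a*np.percentile(t,q))
print('len',np.ptp(np.percentile(t,[1,99])))
mb=near&(hsv[...,0]>95)&(hsv[...,0]<130)&(hsv[...,1]>90); print('tube',W[mb].mean(0),W[mb].max(0))
mf=near&(Z>.004)&(Z<.012)&(hsv[...,1]<80)
r=cv2.minAreaRect((W[mf][:,:2]*1000).astype(np.float32));print('foot',r)
E
python3 pin.py pics/w6.png
```

```text
tcp [ 0.4997757  -0.34962248  0.27983893] 0.01960819725742713
handle px [ 278  175   24   86 1701] [ 0.48345725 -0.41278753  0.07003882] [ 0.51477025 -0.34329704  0.14611716]
axis [-0.13121334 -0.5580491   0.81936821] tilt 34.97840112188625 az -103.23153681706086 rms 0.002165260955185511
end 1 [ 0.50612187 -0.35463003  0.06569808]
end 99 [ 0.49430334 -0.40489413  0.13949947]
len 0.09007109625954787
tube [ 0.5078354  -0.33863514  0.06975627] [ 0.52965164 -0.31295461  0.36957242]
foot ((508.6405029296875, -347.03521728515625), (98.28004455566406, 59.49150848388672), 75.6330337524414)
```

View pics/w6.png

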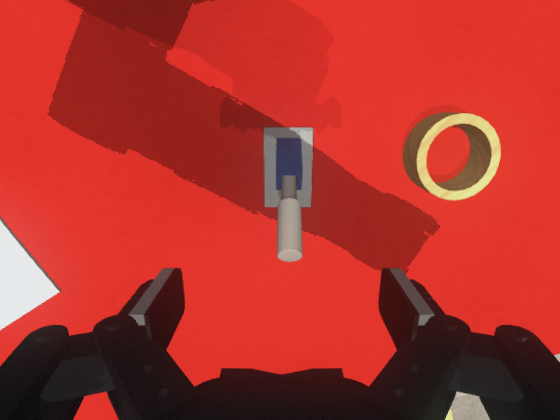

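Emit:
arm_command(
  moves=[1, -30, 20, 0, 0, 0, 0, 1, -30, 20, 0, 0, 0, 0, 1, 0, 0, 0, 0, 0, 0, 1, 0, 0, 0, 0, 0, 0],
)

```text
clock: 18.6
tcp_pos: [0.5239, -0.4164, 0.2802]
orientation: [-0.001, 0.788, 0.615, 0.0]
wrist_force: [0.6, 1.3, 0.9]
finger_gap: 0.0855
grip_force: 0.0
```

```bash
sed -i 's/(Z>.07)/(Z>.095)/' pin.py
cat >> pin.py <<'E'
np.savez(sys.argv[1]+'.npz',tcp=st['tcp_pos'],q=st['orientation'],p=p,D=D)
print('table z',np.median(Z[(abs(X-.42)<.03)&(abs(Y+.36)<.03)]))
E
python3 pin.py pics/w7.png
python3 - <<'E'
import cv2
p=cv2.imread('pics/w7.png'); cv2.imwrite('pics/w7c.png',cv2.resize(p[60:300,180:380],None,fx=2.4,fy=2.4,interpolation=cv2.INTER_CUBIC))
E
```

```text
tcp [ 0.52386488 -0.41643111  0.28019641] 0.019191761735064546
handle px [ 232  137   29   64 1499] [ 0.48316767 -0.41276749  0.09520321] [ 0.51410968 -0.36011544  0.14638243]
axis [-0.15549148 -0.60097251  0.78399901] tilt 38.37180644913309 az -104.50620320560799 rms 0.002427862452684103
end 1 [ 0.50259625 -0.37035628  0.09253578]
end 99 [ 0.49342758 -0.40579305  0.13876483]
len 0.058965702785061525
tube [ 0.5180944 -0.3195671  0.0487491] [ 0.54190639 -0.30745484  0.42409887]
foot ((508.192626953125, -346.6114501953125), (98.365234375, 58.81981658935547), 75.75867462158203)
table z 0.0011714982604225654
```

View pics/w7c.png

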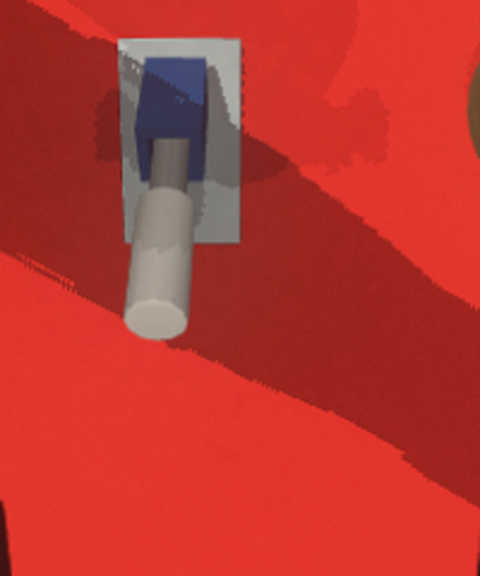

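Run:
```python
from h import *
z=np.load('pics/w7.png.npz'); C7=cam('wrist',dict(tcp_pos=z['tcp'],orientation=z['q']))
D=z['D'];W7=world(C7,D)
print('cap by depth',dep(C7,(245,193),D))
C6=cam('wrist',dict(tcp_pos=np.array([.4997757,-.34962248,.27983893]),orientation=z['q']))
print('tri cap',tri(ray(C7,(245,193)),ray(C6,(289.5,255))))
# mid-line of handle by image rows: silhouette edges -> axis plane; depth row-wise
st=get_state()
hsv=cv2.cvtColor(z['p'],cv2.COLOR_BGR2HSV); X,Y,Z=[W7[...,i] for i in range(3)]
m=(abs(X-.51)<.08)&(abs(Y+.38)<.1)&(Z>.085)&(Z<.17)&(hsv[...,1]<70)&(hsv[...,2]>80)
for v in range(140,206,8):
    u=np.where(m[v])[0]
    if len(u)>5: 
        c=(u.min()+u.max())/2; print(v,u.min(),u.max(),np.round(dep(C7,(c,v),D),4))
T=np.load('top0.npz');Ct=cam('top');Wt=world(Ct,T['D'])
for n,k in (('top','top0'),('scene','scene0')):
    T=np.load(k+'.npz');Wt=world(cam(n),T['D']);X,Y,Z=[Wt[...,i] for i in range(3)]
    m=(abs(X-.51)<.08)&(abs(Y+.37)<.1)&(Z>.09); print(n,'extent',np.percentile(Wt[m],[1,99],axis=0))
```

```text
cap by depth [ 0.49438444 -0.40419613  0.13928195]
tri cap [ 0.49387667 -0.40480923  0.13639447]
140 240 257 [ 0.5053 -0.3633  0.1022]
148 237 260 [ 0.5043 -0.3698  0.1105]
156 236 260 [ 0.5029 -0.376   0.1184]
164 235 259 [ 0.5012 -0.3817  0.1271]
172 234 258 [ 0.4994 -0.3875  0.1335]
180 233 258 [ 0.4982 -0.3929  0.1413]
188 232 257 [ 0.4958 -0.3991  0.1429]
196 234 256 [ 0.4933 -0.4072  0.1372]
top extent [[ 0.48340572 -0.41250303  0.09286063]
 [ 0.51228584 -0.36312047  0.14632924]]
scene extent [[ 0.48534324 -0.41349123  0.09072057]
 [ 0.51312502 -0.36443147  0.14328549]]
```

The crop shows the pin sagging slightly in its tube, with the handle cap centred at about (245,193) in the full image. I measure its tilt at about 37.5°.

```bash
cat >> h.py <<'E'
PA=np.array([-.146,-.592,.793]);PA/=np.linalg.norm(PA)
CAP=np.array([.494,-.4045,.138])
def tilt():
    z=-PA; y=np.array([.972,-.236,0]);y-=z*(y@z);y/=np.linalg.norm(y); return np.c_[np.cross(y,z),y,z]
E
python3 - <<'E'
from h import *
plan(CAP-.049*PA+.09*PA,tilt(),6,1)
E
```

```text
[1.0, -3.5, -5.3, 18.4, 0, 0.109, -0.001, 1.0, -5.4, -5.3, 17.9, 0, 0.109, -0.001, 1.0, -7.3, -5.3, 17.2, 0, 0.109, -0.001, 1.0, -9.2, -5.3, 16.3, 0, 0.109, -0.001, 1.0, -10.9, -5.3, 15.2, 0, 0.109, -0.001, 1.0, -12.5, -5.3, 13.9, 0, 0.109, -0.001]
max/row mm 19.411495334359213 deg 6.25257610567304
```

Emit:
arm_command(
  moves=[1, -3.5, -5.3, 18.4, 0, 0.109, 0, 1, -5.4, -5.3, 18, 0, 0.109, 0, 1, -7.3, -5.3, 17.2, 0, 0.109, 0, 1, -9.2, -5.3, 16.3, 0, 0.109, 0, 1, -11, -5.3, 15.2, 0, 0.109, 0, 1, -12.5, -5.3, 14, 0, 0.109, 0, 1, 0, 0, 0, 0, 0, 0, 1, 0, 0, 0, 0, 0, 0],
)

```text
clock: 19.65
tcp_pos: [0.4884, -0.4298, 0.1715]
orientation: [-0.196, 0.747, 0.583, 0.253]
wrist_force: [-1.1, -0.6, 0.9]
finger_gap: 0.0851
grip_force: 0.0
```

Run:
```python
from h import *
st=get_state(); print(st['joint_pos'])
print('pre error',st['tcp_pos']-(CAP+.041*PA), q2R(st['orientation'])[:,2]+PA)
plan(CAP-.049*PA,tilt(),4,1)
p,D=read_camera('wrist');C=cam('wrist',st);W=world(C,D);X,Y,Z=[W[...,i] for i in range(3)]
hsv=cv2.cvtColor(p,cv2.COLOR_BGR2HSV)
m=(abs(X-.51)<.06)&(abs(Y+.38)<.06)&(Z>.1)&(Z<.17)&(hsv[...,1]<80)&(hsv[...,2]>70)
q=(W[m]-st['tcp_pos'])@q2R(st['orientation'])*1000; print(m.sum(),'handle in tool axes',np.percentile(q,[1,50,99],axis=0).round(1)); cv2.imwrite('pics/w8.png',p)
```

```text
[-1.04567902  0.88743169  0.68686238  1.87011832  0.43725676  0.65755298]
pre error [ 0.00040255 -0.00108551  0.00098483] [ 0.00276013 -0.00380247 -0.00231319]
[1.0, 0.1, -0.2, 22.8, 0.001, 0.001, -0.001, 1.0, 0.1, -0.2, 22.8, 0.001, 0.001, -0.001, 1.0, 0.1, -0.2, 22.8, 0.001, 0.001, -0.001, 1.0, 0.1, -0.2, 22.8, 0.001, 0.001, -0.001]
max/row mm 22.84171074698042 deg 0.1097772839864772
1931 handle in tool axes [[ -9.8 -12.   40.2]
 [  6.6  -0.9  42.2]
 [ 12.6  10.1  95.5]]
```

Emit:
arm_command(
  moves=[1, 0, -1, 25, 0, 0, 0, 1, 0, 0, 30, 0, 0, 0, 1, 0, 0, 25, 0, 0, 0, 1, 0, 0, 11, 0, 0, 0, 1, 0, 0, 0, 0, 0, 0, -1, 0, 0, 0, 0, 0, 0, -1, 0, 0, 0, 0, 0, 0, -1, 0, 0, 0, 0, 0, 0],
  newtons=60,
)

```text
clock: 20.7
tcp_pos: [0.5002, -0.3772, 0.098]
orientation: [-0.197, 0.747, 0.582, 0.253]
wrist_force: [-0.2, -0.7, 0.1]
finger_gap: 0.0324
grip_force: 0.0
```

Emit:
arm_command(
  moves=[-1, 0, 0, 0, 0, 0, 0, -1, 0, 0, 0, 0, 0, 0, -1, 0, 0, 0, 0, 0, 0],
)

```text
clock: 21.08
tcp_pos: [0.5003, -0.377, 0.098]
orientation: [-0.197, 0.747, 0.582, 0.253]
wrist_force: [-0.6, -2.0, 3.1]
finger_gap: 0.0229
grip_force: 58.5
```

Emit:
arm_command(
  moves=[-1, 0, 0, -5, 0, 0, 0, -1, 0, 0, -10, 0, 0, 0, -1, 0, 0, -10, 0, 0, 0],
)

```text
clock: 21.45
tcp_pos: [0.4964, -0.3915, 0.1181]
orientation: [-0.198, 0.747, 0.582, 0.253]
wrist_force: [-0.1, -0.0, -1.1]
finger_gap: 0.0227
grip_force: 58.7
```

Emit:
arm_command(
  moves=[-1, 0, 0, -20, 0, 0, 0, -1, 0, 0, -30, 0, 0, 0, -1, 0, 0, -25, 0, 0, 0, -1, 0, 0, -10, 0, 0, 0, -1, 0, 0, 0, 0, 0, 0],
)

```text
clock: 22.08
tcp_pos: [0.4838, -0.4425, 0.1858]
orientation: [-0.197, 0.747, 0.582, 0.253]
wrist_force: [-1.1, 0.5, -1.8]
finger_gap: 0.0225
grip_force: 58.8
```

Run:
```python
from h import *
st=get_state(); print(st['tcp_pos'])
T=down(-5.05); plan([.50,-.35,.28],T,6,-1)
```

```text
[ 0.48376887 -0.4424877   0.18580082]
[-1.0, 21.9, -1.1, -3.0, 0.009, -0.109, -0.026, -1.0, 21.5, -0.6, -5.3, 0.009, -0.109, -0.026, -1.0, 20.8, -0.1, -7.6, 0.009, -0.109, -0.026, -1.0, 19.9, 0.3, -9.9, 0.009, -0.109, -0.026, -1.0, 18.7, 0.7, -11.9, 0.009, -0.109, -0.026, -1.0, 17.2, 1.0, -13.9, 0.009, -0.109, -0.026]
max/row mm 22.167863520662227 deg 6.411230408529651
```

Emit:
arm_command(
  moves=[-1, 22, -1, -3, 0.009, -0.109, -0.026, -1, 21.5, -0.6, -5.3, 0.009, -0.109, -0.026, -1, 21, 0, -7.6, 0.009, -0.109, -0.026, -1, 20, 0.3, -10, 0.009, -0.109, -0.026, -1, 18.7, 0.7, -12, 0.009, -0.109, -0.026, -1, 17, 1, -14, 0.009, -0.109, -0.026, -1, 0, 0, 0, 0, 0, 0],
)

```text
clock: 22.95
tcp_pos: [0.5012, -0.3457, 0.2823]
orientation: [0.002, 0.735, 0.678, -0.0]
wrist_force: [-0.2, 0.5, -0.7]
finger_gap: 0.0224
grip_force: 58.8
```

Run:
```python
from h import *
st=get_state(); print(st['tcp_pos'])
plan([.5813,.0563-.01,.25],down(-5.05),10,-1)
```

```text
[ 0.5012205  -0.34568976  0.2822503 ]
[-1.0, 39.7, 4.8, 3.1, 0, 0, 0.001, -1.0, 39.7, 4.8, 3.1, 0, 0, 0.001, -1.0, 39.7, 4.8, 3.1, 0, 0, 0.001, -1.0, 39.7, 4.7, 3.1, 0, 0, 0.001, -1.0, 39.7, 4.7, 3.2, 0, 0, 0.001, -1.0, 39.7, 4.7, 3.2, 0, 0, 0.001, -1.0, 39.7, 4.6, 3.2, 0, 0, 0.001, -1.0, 39.7, 4.6, 3.2, 0, 0, 0.001, -1.0, 39.7, 4.6, 3.2, 0, 0, 0.001, -1.0, 39.7, 4.6, 3.2, 0, 0, 0.001]
max/row mm 40.138357969528485 deg 0.049806742044086284
```

Emit:
arm_command(
  moves=[-1, 40, 5, 3, 0, 0, 0, -1, 40, 5, 3, 0, 0, 0, -1, 40, 5, 3, 0, 0, 0, -1, 40, 5, 3, 0, 0, 0, -1, 40, 5, 3, 0, 0, 0, -1, 40, 5, 3, 0, 0, 0, -1, 40, 5, 3, 0, 0, 0],
)

```text
clock: 23.82
tcp_pos: [0.5585, -0.0721, 0.2569]
orientation: [-0.001, 0.737, 0.676, -0.001]
wrist_force: [0.1, 0.6, -1.5]
finger_gap: 0.0226
grip_force: 58.8
```

Emit:
arm_command(
  moves=[-1, 40, 4, 4, 0, 0, 0, -1, 40, 4, 4, 0, 0, 0, -1, 37, 3, 3, 0, 0, 0, -1, 0, 0, 0, 0, 0, 0, -1, 0, 0, 0, 0, 0, 0],
)

```text
clock: 24.45
tcp_pos: [0.5794, 0.0422, 0.2461]
orientation: [-0.001, 0.737, 0.676, -0.002]
wrist_force: [-0.6, -0.3, -1.1]
finger_gap: 0.0225
grip_force: 58.8
```

Run:
```python
from h import *
st=get_state();p,D=read_camera('wrist');C=cam('wrist',st); print(st['tcp_pos'])
np.savez('w9.npz',p=p,D=D,tcp=st['tcp_pos'],q=st['orientation'])
ps,Ds=read_camera('scene'); np.savez('s9.npz',p=ps,D=Ds); Cs=cam('scene')
a,b=proj(Cs,st['tcp_pos']+[0,0,-.045]).astype(int); 
s=ps[max(b-70,0):b+70,max(a-70,0):a+70]; print('scene crop org',max(a-70,0),max(b-70,0))
s=cv2.resize(s,(420,420),interpolation=cv2.INTER_CUBIC)
w=p[150:420,145:415]; w=cv2.resize(w,(420,420),interpolation=cv2.INTER_CUBIC)
cv2.imwrite('pics/c9.png',cv2.resize(np.hstack([w,s]),(800,400)))
Rt=q2R(st['orientation'])
for n,Cc,DD in (('wrist',C,D),('scene',Cs,Ds)):
    W=world(Cc,DD); q=(W-st['tcp_pos'])@Rt*1000
    for z0 in (15,30,45,60,75,88):
        m=(abs(q[...,0])<22)&(abs(q[...,1])<22)&(abs(q[...,2]-z0)<5)
        if m.sum()>3: print(n,z0,m.sum(),np.percentile(q[m],[3,50,97],axis=0)[:,:2].round(1).tolist())
    m=(abs(q[...,0])<22)&(abs(q[...,1])<22)&(q[...,2]<120)&(q[...,2]>0); print(n,'zmax',q[m][:,2].max())
```

```text
[0.5794252  0.04217404 0.24614125]
scene crop org 218 111
wrist 15 29 [[8.4, -3.8], [9.5, 0.0], [10.2, 4.3]]
wrist 30 165 [[3.9, -6.6], [9.0, 0.6], [10.2, 7.7]]
wrist 45 137 [[3.2, -6.4], [9.0, 0.6], [10.2, 8.0]]
wrist 60 119 [[3.8, -6.3], [9.3, 0.7], [10.4, 7.8]]
wrist 75 94 [[4.2, -6.3], [9.3, 0.7], [10.5, 8.1]]
wrist 88 14 [[4.2, -5.8], [8.9, -0.3], [10.3, 8.2]]
wrist zmax 85.72063745932657
scene 15 14 [[-9.3, 0.5], [-5.7, 6.4], [3.3, 9.7]]
scene 30 18 [[-9.3, 0.5], [-5.0, 4.6], [4.6, 8.2]]
scene 45 17 [[-8.0, -0.7], [-4.6, 5.6], [4.1, 8.7]]
scene 60 16 [[-7.8, -1.6], [-2.2, 5.3], [6.5, 8.6]]
scene 75 14 [[-9.1, 1.1], [-4.2, 5.1], [1.2, 9.6]]
scene 88 7 [[-7.1, -2.4], [-6.4, 5.0], [-1.5, 6.9]]
scene zmax 89.80021516920958
```

View pics/c9.png

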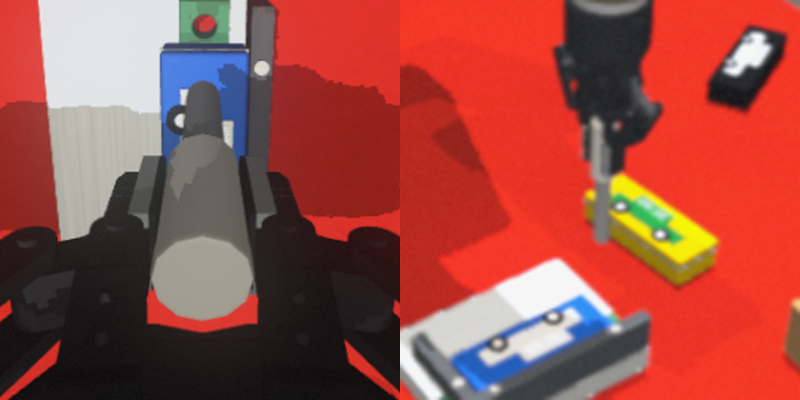

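The left crop shows the pin upright between the fingers, with the hole beyond the tin. The pin is straight in the tool, offset about (+2.3, +0.7) mm.

Run:
```python
from h import *
plan(fx(33.1,89.3,128),down(-5.05),5,-1)
```

```text
[-1.0, 2.5, 0, 23.7, 0, 0, 0, -1.0, 2.5, 0, 23.7, 0, 0, 0, -1.0, 2.5, 0, 23.7, 0, 0, 0, -1.0, 2.5, -0.1, 23.7, 0, 0, 0, -1.0, 2.5, -0.1, 23.7, 0, 0, 0]
max/row mm 23.87060644559846 deg 0.03487817566813288
```

Emit:
arm_command(
  moves=[-1, 4, 0, 20, 0, 0, 0, -1, 4, 0, 30, 0, 0, 0, -1, 4.5, 0, 30, 0, 0, 0, -1, 0, 0, 25, 0, 0, 0, -1, 0, 0, 13, 0, 0, 0, -1, 0, 0, 0, 0, 0, 0, -1, 0, 0, 0, 0, 0, 0],
)

```text
clock: 25.42
tcp_pos: [0.5815, 0.0547, 0.1303]
orientation: [0.001, 0.737, 0.676, -0.0]
wrist_force: [-0.7, -0.3, -0.7]
finger_gap: 0.0228
grip_force: 58.9
```

Run:
```python
from h import *
st=get_state();B=np.c_[FX,FYv,[0,0,1]]; print((st['tcp_pos']-FO)@B*1000)
p,D=read_camera('wrist');C=cam('wrist',st);Rt=q2R(st['orientation']);W=world(C,D);q=(W-st['tcp_pos'])@Rt*1000
for z0 in (30,45,60,75):
    m=(abs(q[...,0])<22)&(abs(q[...,1])<22)&(abs(q[...,2]-z0)<5); print(z0,m.sum(),np.percentile(q[m],[3,50,97],axis=0)[:,:2].round(1).tolist())
cv2.imwrite('pics/c10.png',cv2.resize(p[120:330,180:390],None,fx=2.6,fy=2.6,interpolation=cv2.INTER_CUBIC))
```

```text
[ 34.21847363  89.9217361  130.2772326 ]
30 170 [[3.8, -6.7], [9.0, 0.6], [10.1, 7.7]]
45 139 [[3.5, -6.4], [9.2, 0.6], [10.2, 7.8]]
60 524 [[-19.2, -21.3], [-12.3, -1.5], [10.1, 21.3]]
75 281 [[-9.9, -20.9], [-9.1, -0.6], [10.4, 21.0]]
```

View pics/c10.png

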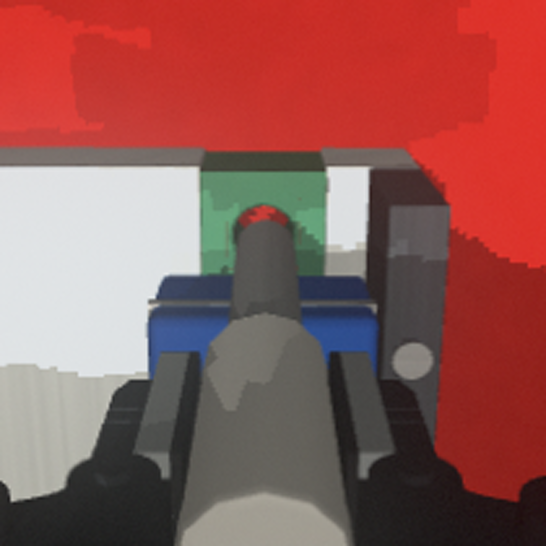

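The pin is lined up over the hole at about (263,215), roughly 0.5–1 mm too far to the right.

Emit:
arm_command(
  moves=[-1, -0.5, -0.8, 5, 0, 0, 0, -1, 0, 0, 4, 0, 0, 0, -1, 0, 0, 2, 0, 0, 0, -1, 0, 0, 2, 0, 0, 0, -1, 0, 0, 0, 0, 0, 0],
)

```text
clock: 26.1
tcp_pos: [0.58, 0.0546, 0.1161]
orientation: [0.0, 0.736, 0.676, -0.001]
wrist_force: [0.0, -1.0, -0.8]
finger_gap: 0.023
grip_force: 58.9
```

Emit:
arm_command(
  moves=[-1, 0, 0, 2, 0, 0, 0, -1, 0, 0, 2, 0, 0, 0, -1, 0, 0, 0, 0, 0, 0],
)

```text
clock: 26.48
tcp_pos: [0.5801, 0.0545, 0.112]
orientation: [0.0, 0.736, 0.676, -0.001]
wrist_force: [2.0, -1.1, -2.2]
finger_gap: 0.0225
grip_force: 58.8
```

Emit:
arm_command(
  moves=[-1, 0, 0, 2, 0, 0, 0, -1, 0, 0, 2, 0, 0, 0, -1, 0, 0, 0, 0, 0, 0],
)

```text
clock: 26.85
tcp_pos: [0.5801, 0.0545, 0.108]
orientation: [0.0, 0.736, 0.676, -0.001]
wrist_force: [1.6, -1.8, -2.0]
finger_gap: 0.0229
grip_force: 58.8
```

Emit:
arm_command(
  moves=[-1, -0.3, 0.4, 3, 0, 0, 0, -1, 0, 0, 3, 0, 0, 0, -1, 0, 0, 3, 0, 0, 0, -1, 0, 0, 0, 0, 0, 0],
)

```text
clock: 27.35
tcp_pos: [0.5801, 0.0543, 0.0987]
orientation: [-0.0, 0.736, 0.676, -0.001]
wrist_force: [1.0, -1.3, -2.6]
finger_gap: 0.0225
grip_force: 59.0
```

Emit:
arm_command(
  moves=[-1, 0, 0, 3, 0, 0, 0, -1, 0, 0, 2, 0, 0, 0, -1, 0, 0, 0, 0, 0, 0],
)

```text
clock: 27.72
tcp_pos: [0.5801, 0.0543, 0.0939]
orientation: [-0.0, 0.736, 0.676, -0.001]
wrist_force: [1.1, -1.5, -1.9]
finger_gap: 0.0228
grip_force: 59.0
```

Emit:
arm_command(
  moves=[-1, 0, 0, 1, 0, 0, 0, -1, 0, 0, 1, 0, 0, 0, -1, 0, 0, 0, 0, 0, 0],
)

```text
clock: 28.1
tcp_pos: [0.5802, 0.0543, 0.0921]
orientation: [0.0, 0.736, 0.676, -0.001]
wrist_force: [1.3, 0.4, -1.1]
finger_gap: 0.0227
grip_force: 59.0
```

Emit:
arm_command(
  moves=[-1, 0, 0, 1, 0, 0, 0, -1, 0, 0, 1, 0, 0, 0, -1, 0, 0, 0, 0, 0, 0],
)

```text
clock: 28.48
tcp_pos: [0.5803, 0.0543, 0.0908]
orientation: [0.0, 0.736, 0.676, -0.001]
wrist_force: [-0.5, -0.6, 5.0]
finger_gap: 0.0228
grip_force: 59.7
```

Emit:
arm_command(
  moves=[-1, 0, 0, 1, 0, 0, 0, -1, 0, 0, 0, 0, 0, 0],
)

```text
clock: 28.72
tcp_pos: [0.5804, 0.0543, 0.0908]
orientation: [0.001, 0.736, 0.676, -0.0]
wrist_force: [-2.1, -0.6, 10.8]
finger_gap: 0.0225
grip_force: 60.3
```

Emit:
arm_command(
  moves=[-1, 0, 0, -1.5, 0, 0, 0, 0.2, 0, 0, 0, 0, 0, 0, 0.2, 0, 0, 0, 0, 0, 0, 0.2, 0, 0, 0, 0, 0, 0, 0.2, 0, 0, 0, 0, 0, 0],
)

```text
clock: 29.35
tcp_pos: [0.58, 0.0543, 0.0904]
orientation: [-0.0, 0.736, 0.676, -0.001]
wrist_force: [-0.1, 0.6, -0.4]
finger_gap: 0.0511
grip_force: 0.0
```

Emit:
arm_command(
  moves=[0.2, 0, 0, -10, 0, 0, 0, 0.2, 0, 0, -20, 0, 0, 0, 0.2, 0, 0, -40, 0, 0, 0, 0.2, 0, 0, -40, 0, 0, 0, 0.2, -40, 0, -20, 0, 0, 0, 0.2, 0, 0, 0, 0, 0, 0],
)

```text
clock: 30.1
tcp_pos: [0.5783, 0.0127, 0.2237]
orientation: [0.002, 0.737, 0.676, 0.001]
wrist_force: [0.6, -0.5, -0.2]
finger_gap: 0.0512
grip_force: 0.0
```

```bash
python3 hole.py pics/w11.png
python3 - <<'E'
from h import *
p,D=read_camera('top');s,Ds=read_camera('scene')
w=cv2.imread('pics/w11.png')
cv2.imwrite('pics/fin.png',np.hstack([cv2.resize(w,(400,300)),cv2.resize(s[170:290,180:340],(400,300),interpolation=cv2.INTER_CUBIC)]))
W=world(cam('scene'),Ds);F=(W-FO)@np.c_[FX,FYv,[0,0,1]]*1000
m=(abs(F[...,0]-34)<25)&(abs(F[...,1]-91)<25)&(F[...,2]>76)&(F[...,2]<150); print('pin top z',F[m].max(0),F[m].mean(0))
E
```

```text
tcp [ 34.67559844  47.83723576 223.71036259] 0.04614086573954546
pred [280.60135103 141.62353289]
tin lid ((34.114402770996094, -1.1808319091796875), (59.72187423706055, 162.8201446533203), 0.029008643701672554) xmax/ymax 63.689453316696984 79.49719800435024
fence x [64.35117784 78.81165003]
pin top z [ 47.17981229 100.76248737 141.66510007] [ 38.80257892  85.19185815 116.32171708]
```

View pics/fin.png

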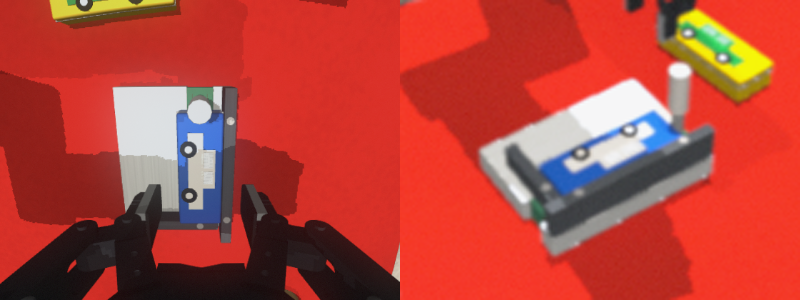

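The final views show the pin standing upright in the hole with its top 140 mm above the bench, so it is fully down. The tin is flush against the fence and the stop, and nothing is touching the robot.

```bash
python3 -c "
from workcell import *
print(hand_in())"
```

```text
the job is handed in; nothing more can be done
None
```

The blue tin is home, lid up and flush against the fence and end stop, and the pin is fully down in its hole. I handed in the job at about 30 s; the result of the judging was not shown.

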